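# Latch both sides of the pantry box on the bent bracket and stow it

## Robot

A 6-joint arm with a two-finger parallel gripper is mounted at the origin on the work surface. World frame = base frame: x ahead of the robot, y to its left, z up, the work surface at z = 0. Lengths are in mm, angles in rad, forces in N, time in s.
With the tool pointing down it reaches from about 350 to 875 mm from the base axis. Payload 4.2 kg.
Tool frame: the origin (TCP) lies midway between the tips of the shut fingers; the grasp point (between the pads) lies 19 mm behind it; y points along the fingers, x is the direction in which the jaws open and shut, and the axes are right-handed (so a half turn about y gives the same grasp; the last joint's range is limited). The gripper opens to 85 mm and grips with 20 to 120 N. Pads are 22 mm wide; open, the fingers measure 114 mm over their backs; the gripper's body (76 mm by 85 mm) begins 54 mm behind the grasp point. The pads swing forward as they close: fully open they stand 13 mm farther back than shut.
Start: joints at [1.444, 0.385, 0.008, 0, -1.194, -0.259], TCP at [235.155, 579.052, 192.212] pointing down, gripper open.
Joint ranges: [-3.14, 3.14], [-1.21, 2.06], [-1.07, 1.41], [-3.16, 2.05], [-2.99, -0.16], [-3.1, 3.1]. Speed limits (rad/s): [2.79, 2.79, 3.14, 3.14, 3.14, 3.14].

## Interface

Orientations are given as a unit quaternion [x, y, z, w].
In Python, from bench import read_state, get_image, job_done gives the robot as it stands.
- The arm moves only by the tool play_rows, never from a script. Its argument "series" is a list of rows, each a list of 7 numbers: the shift along the tool's x, y, z in m, then the turn, a rotation vector about the tool's x, y, z in rad, then the finger opening in m, from 0 to 0.0854. In form: [[x, y, z, wx, wy, wz, claw], ...]. A call has 1 to 10 rows; each row shifts and turns the pose as measured when the row begins, along the tool's axes as they then stand; what a row does not reach is not made up. A row lasts 1/10 s, in which the tool goes at most 50 mm and 8.59 degrees, less where a joint would pass 70% of its speed; a pose out of reach is approached as far as the arm can. A call with a gripper value outside its range is refused whole. The fingers move at their own pace and stop on an object; the grip force is fixed at half the most. Time passes only in rows, so rows that do not move let the fingers close. It gives the time, the measured TCP pose, the force and the opening at its end, in the units of the state.
- read_state(): the state, without advancing time (a new reading comes with each control period).
- get_image(name): name is "scene" or "top" or "wrist"; returns a dict with "color" (480x640x3 uint8, red, green, blue), "intrinsics" (3x3 intrinsics, pixels), "origin" and "orientation" of the camera in the world. Camera axes: x right, y down, z forward; pixel columns grow to the right and rows downward; lengths in mm; the calibration is good to about 2 mm. The wrist camera is an equidistant fisheye: a pixel r from the principal point sees the ray r / f radians off the axis. A picture is of the moment at which its call begins. There is no depth.
- job_done(): hands the job in, once; it reports no verdict.
The state is a dict: "clock": time; "joints": joint angles; "joint_vel": joint speeds; "joint_efforts": joint torques, N m; "position": TCP position; "ee_rot": TCP orientation; "contact_force": force on the tool from outside, world axes, zero at the start; "wrist_torque": the same for the moment, N m; "gripper_width": finger opening in mm.
Only numpy, scipy, OpenCV 4.12 (cv2) and the standard library are available. Lean on these libraries where they do the work, as an engineer would, in place of code of your own. Each camera call takes 0.05 s, during which the arm holds its last target. There are 200 camera calls.

## Task

Take the lidded box by the square grip on its lid and draw its side past the fixed bent bracket so that the prong slides the steel catch home against its keeper; turn the box half round and pass the other side the same way. Keep the gripper off the catches, then set the latched box upright in the empty top basket without letting it drop, and leave the mug, tin and paddle alone.

Things in the scene. Friction and masses are not known exactly. Their poses are not given: they have to be found in the camera images.
- box: Purple lidded box 150 (x) x 66 (y) x 90 mm high (z), lid 156 x 70; 0.5 kg. Origin: centre of underside. Grip on lid: 40 x 40 mm, z = 90 to 126. Each long side has a track (face at |y| = 37 mm) at z = 45 with a steel catch block reaching |y| = 57. A steel keeper (|y| to 43) marks the closed end: x = -50 to -62 on the +y side, x = +50 to +62 on the -y side. Looks the same after half a turn.
- catch_a (a joint): Sliding catch on the box's +y side, in m: 0 = home (closed, next to its keeper), up to 0.06 = fully open; grows towards the box's +x. Stays where it is left, takes about 3 N to slide. It starts 0.035 to 0.06 open.
- catch_b (a joint): The same on the box's -y side; grows towards the box's -x, 0 = home next to the keeper at the +x end.
- catch_a_grip (a point): Centre of catch_a's block, which is 24 (along the track) x 20 (outwards) x 26 (high) mm; in the box's frame at x = -30 mm + joint value, y = 47 mm, z = 45 mm.
- catch_b_grip (a point): Centre of catch_b's block, same size; in the box's frame at x = 30 mm - joint value, y = -47 mm, z = 45 mm.
- bracket: Fixed upright board 200 (x) x 14 (y) x 90 mm high, foot behind (+y). On its front (-y) a dark steel prong: upright plate, x = -3 to 3 mm, out to y = -43, z = 18 to 88. Origin: underside of the board's middle. A box moved along the board's +x, long side parallel to the board, gets its catch pushed to the board's -x, which closes it on either side of the box.
- bracket_tip (a point): Middle of the prong's outer edge (53 mm above the shelf).
- basket: Fixed stack of two clear plastic baskets with white rims, 220 (its x) x 150 (y) mm outside, walls 5 mm. The lower holds onions; the upper is empty and open at the top: inside 210 x 140 mm, its floor 85 mm and its rim 145 mm above the shelf. Origin: centre of the underside.
- basket_in (a point): Centre of the upper basket's inner floor.
- mug: Bystander: green melamine mug, 80 mm wide, 85 mm high, with a handle. Origin: centre of the underside.
- tin: Bystander: round steel tin, 74 mm wide, 110 mm high. Origin: centre of the underside.
- paddle: Bystander: wooden stirring paddle lying flat, 200 mm long (its x), blade 52 mm wide. Origin: underside, where handle and blade join.

How it is judged (in metres and radians):
On the way, in this order (a step that is already met when the one before it is completed fails the run):
1. one catch has been slid home, to within 5 mm of its closed end, at the bracket's prong (its block still within 35 mm of the prong's edge for 0.1 s) (((value of joint catch_a below 0.005 m and horizontal distance between catch_a_grip and bracket_tip below 0.035 m) or (value of joint catch_b below 0.005 m and horizontal distance between catch_b_grip and bracket_tip below 0.035 m))), for 0.1 s.
2. after turning the box, the other catch has been slid home in the same way, so that both are within 5 mm of closed while one is still at the prong (0.1 s) (value of joint each of catch_a, catch_b below 0.005 m and horizontal distance between any of catch_a_grip, catch_b_grip and bracket_tip below 0.035 m), for 0.1 s.
At the end, for the whole second after the job is handed in: Both catches are home (within 5 mm of closed) and the box stands upright (within 0.1 rad), flat on the floor of the upper basket (underside within 8 mm of it, middle within 50 mm of the basket's middle), released and at rest (value of joint each of catch_a, catch_b below 0.005 m and z of box in the frame of basket_in between -0.006 and 0.008 m and horizontal distance between box and basket_in below 0.05 m and angle between box's own z axis and vertical below 0.1 rad and linear speed of box below 0.02 m/s); the robot touches nothing.
It fails at once if the gripper or arm pushes a catch itself (more than 0.5 N) (contact force between any of the fingers, the arm and catch_a above 0.5 N or contact force between any of the fingers, the arm and catch_b above 0.5 N).
It fails at once if the box or its catches are rammed against the bracket with more than 60 N (contact force between box and bracket above 60 N).
It fails at once if the box is let go while its underside is more than 15 mm above the upper basket's floor (z of box in the frame of basket_in above 0.015 m and contact force between the fingers and box below 0.1 N).
It fails at once if the mug, tin or paddle is moved more than 20 mm (distance of any of mug, tin, paddle from where it was at the start of the episode above 0.02 m).
It also fails if it takes over 69 s, if anything falls off the work surface, if the arm or the gripper's body presses on something with over 40 N, if the wrist force passes 120 N, or if a joint passes its speed limit or range.

## Working session

There is one attempt and no reset: what is moved stays moved. The work goes in short steps, Python scripts to look and compute and a tool call to move; the robot and the scene stay as the last step left them, time stands still between calls to the robot, and variables do not carry over. Pictures are saved under pics/ and viewed, about 8 in all and at most 12, crops included, and the job is handed in when it is done.

Besides the shell and the picture viewer there is one more tool, called as name([rows], argument=value, ...), one row to a line, values as JSON. play_rows: Moves the arm, as the interface text tells. Its arguments: {"type":"object","properties":{"series":{"type":"array","items":{"type":"array","items":{"type":"number"}}}},"required":["series"]}

```bash
mkdir -p pics; ls
python3 - <<'E'
from bench import *
import cv2
s=read_state();print(s)
for n in("scene","top"):
    g=get_image(n);cv2.imwrite(f"pics/{n}0.png",g["color"][:,:,::-1]);print(n,g["intrinsics"],g["origin"],g["orientation"])
E
```

```text
pics
{'clock': 0.0, 'joints': array([ 1.44360550e+00,  3.85582178e-01,  6.63257032e-03, -5.34940885e-04,
       -1.19398233e+00, -2.58608838e-01]), 'joint_vel': array([ 0.00116041,  0.00052776, -0.00216304,  0.00187368, -0.00090887,
        0.00092406]), 'joint_efforts': array([-1.04286278e-04, -3.92285943e+01,  1.88402259e+01,  4.18636411e+00,
       -4.56016656e-03,  9.88057636e-08]), 'position': array([234.90624373, 578.45737053, 191.10350805]), 'ee_rot': array([ 0.39544511, -0.58616577,  0.58706965, -0.39418534]), 'contact_force': array([ 0.32294836,  0.97437984, -0.29871905]), 'wrist_torque': array([0.02101055, 0.05053188, 0.01639212]), 'gripper_width': 85.1707636493222}
scene [[451.57313552   0.         317.0344923 ]
 [  0.         451.57313552 242.08657979]
 [  0.           0.           1.        ]] [1048.88193477  462.94840232 1039.76860528] [ 0.31114513  0.90013497 -0.28553906 -0.1068325 ]
top [[474.65251267   0.         316.06608587]
 [  0.         474.65251267 243.40151641]
 [  0.           0.           1.        ]] [ 542.47553151  -50.88978693 1307.67290201] [ 0.71391649 -0.69881022  0.02469902 -0.03711452]
```

View pics/top0.png

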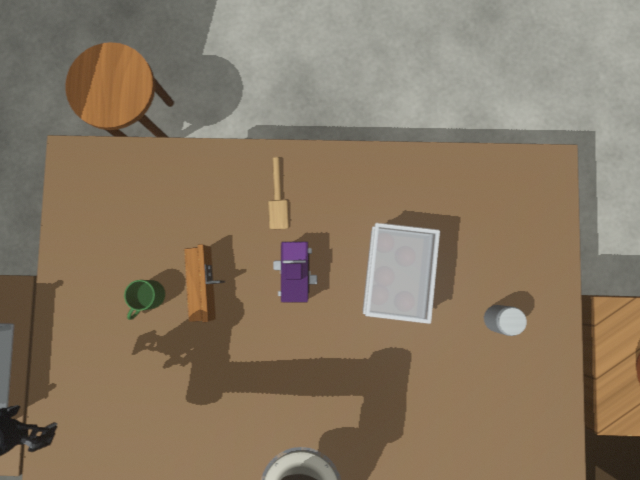

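View pics/scene0.png

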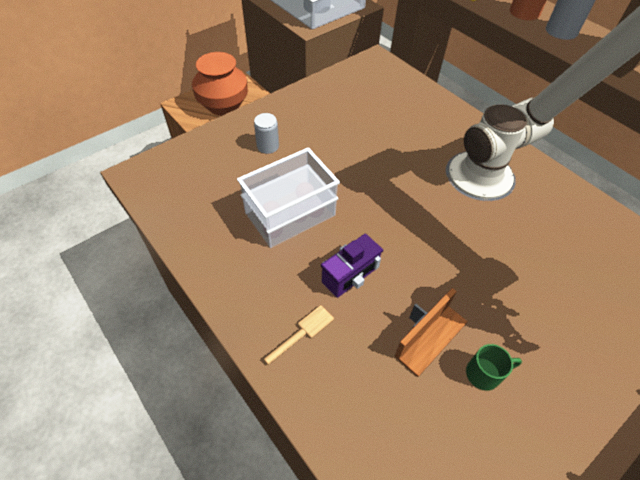

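Top view: box at about (295,272), bracket with its prong at (206–224,282) pointing to −y, basket around (402,273). I'll enlarge the middle to read corners.

```bash
cat > h.py <<'E'
import numpy as np, cv2
from scipy.spatial.transform import Rotation as R
from bench import *
def unproj(g,uv,z):
    "pixel -> world point at height z (mm)"
    K=g["intrinsics"];d=R.from_quat(g["orientation"]).apply(np.linalg.inv(K)@[uv[0],uv[1],1.]);o=np.array(g["origin"])
    return o+d*(z-o[2])/d[2]
def proj(g,P):
    p=R.from_quat(g["orientation"]).inv().apply(np.atleast_2d(P)-np.array(g["origin"]));K=g["intrinsics"]
    return np.c_[K[0,0]*p[:,0]/p[:,2]+K[0,2],K[1,1]*p[:,1]/p[:,2]+K[1,2]]
E
python3 - <<'E'
import cv2
a=cv2.imread("pics/top0.png")[215:335,180:340]
cv2.imwrite("pics/topc.png",cv2.resize(a,None,fx=5,fy=5,interpolation=cv2.INTER_CUBIC))
E
```

```text
(no output)
```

View pics/topc.png

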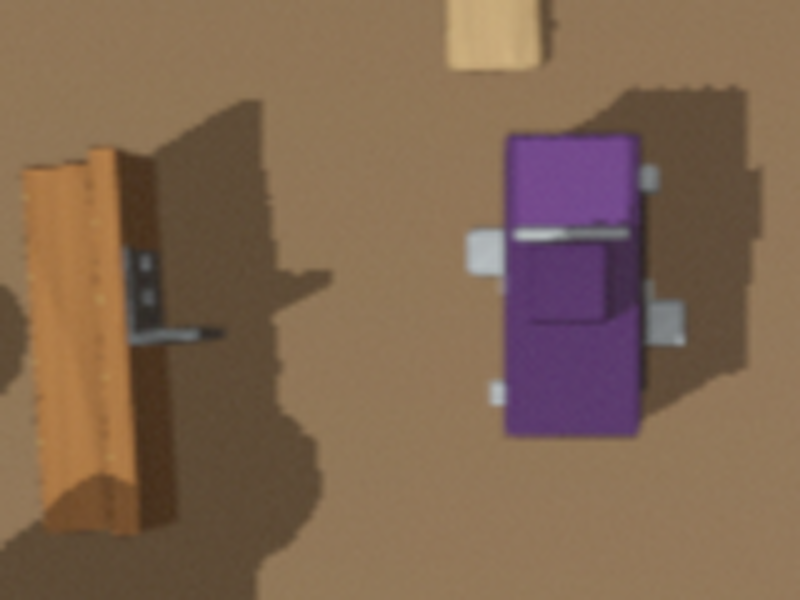

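Run:
```python
from h import *
from scipy.optimize import least_squares
g=get_image("top")
def fit(name,px,loc,x0):
    px=np.array(px,float);loc=np.array(loc,float)
    def W(p):
        return np.c_[loc[:,:2]@np.array([[np.cos(p[2]),np.sin(p[2])],[-np.sin(p[2]),np.cos(p[2])]])+p[:2],loc[:,2]]
    r=least_squares(lambda p:(proj(g,W(p))-px).ravel(),x0)
    print(name,r.x.round(3),"res px",r.fun.round(1))
c=lambda l:[(180+(a+.5)/5-.5,215+(b+.5)/5-.5) for a,b in l]
fit("box",c([(507,133),(639,133),(640,437),(505,437)]),[(78,35,90),(78,-35,90),(-78,-35,90),(-78,35,90)],[500,0,0])
fit("bracket",c([(118,149),(138,534),(222,333)]),[(100,-7,90),(-100,-7,90),(0,-43,88)],[450,250,0])
fit("basket",[(373,225),(439,227),(432,322),(365,316)],[(110,75,145),(110,-75,145),(-110,-75,145),(-110,75,145)],[450,-250,0])
for n,z,p in(("catchL",58,[(486,252)]),("catchR",58,[(667,323)]),("keepL",50,[(497,393)]),("paddle",10,[(495,70)])): print(n,unproj(g,c(p)[0],z).round(1))
print("mug",unproj(g,(140,296),85).round(),"grip",unproj(g,c([(567,282)])[0],126).round(1))
```

```text
box [5.75716e+02 2.63110e+01 2.40000e-02] res px [-0.3 -0.   0.4 -0.1  0.2  0.  -0.2  0.1]
bracket [5.41865e+02 2.57030e+02 9.50000e-02] res px [ 1.5 -0.6  1.6  0.4 -3.1  0.3]
basket [ 5.78125e+02 -2.41018e+02 -6.30000e-02] res px [ 1.8  0.  -3.1  3.  -1.8 -1.8  3.1 -1.1]
catchL [592.5  74.5  58. ]
catchR [557.3 -21.7  58. ]
keepL [518.6  67.3  50. ]
paddle [694.8  77.3  10. ]
mug [504. 422.  85.] grip [575.7  26.9 126. ]
```

Run:
```python
import cv2,numpy as np
a=cv2.imread("pics/top0.png")[215:335,355:450]; b=cv2.imread("pics/scene0.png")[225:305,310:395]
a=cv2.resize(a,(475,600),interpolation=cv2.INTER_CUBIC); b=cv2.resize(b,(325,306),interpolation=cv2.INTER_CUBIC)
o=np.zeros((600,800,3),np.uint8);o[:,:475]=a;o[:306,475:]=b
cv2.imwrite("pics/comp.png",o)
from h import *
s=read_state();print(R.from_quat(s["ee_rot"]).as_matrix().round(3))
```

```text
[[-0.376 -0.001  0.926]
 [-0.926 -0.002 -0.376]
 [ 0.002 -1.     0.   ]]
```

View pics/comp.png

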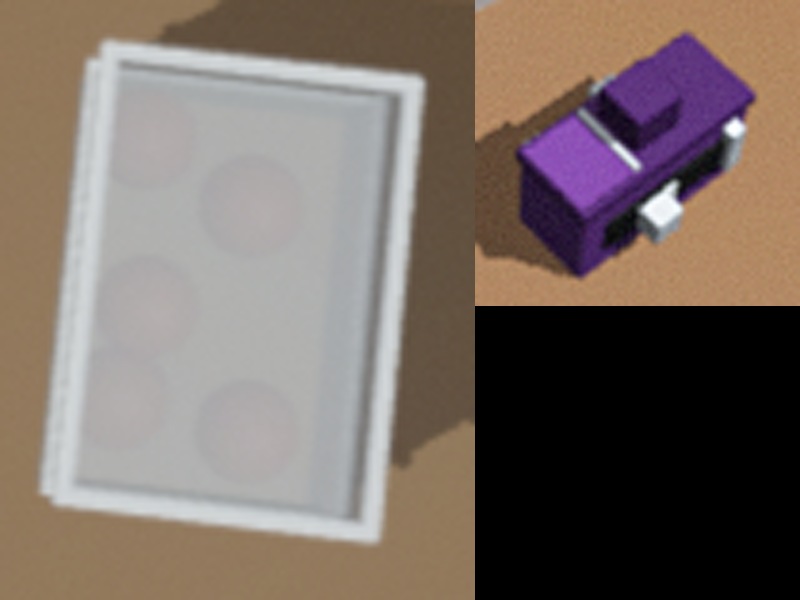

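View 4: upper rim corners at crop (102,40),(425,75),(380,543),(52,505); the white mark on the lid is a flat strip, not in the way. Moving over the box with the jaws along its y.

play_rows([
  [0.03,0,0.04,0,-0.137,0,0.085],
  [0.034,0,0.036,0,-0.137,0,0.085],
  [0.039,0,0.031,0,-0.137,0,0.085],
  [0.043,0,0.025,0,0,0,0.085],
  [0.043,0,0.025,0,0,0,0.085],
  [0.043,0,0.025,0,0,0,0.085],
  [0.043,0,0.025,0,0,0,0.085],
  [0.043,0,0.025,0,0,0,0.085],
  [0.043,0,0.025,0,0,0,0.085],
  [0.043,0,0.025,0,0,0,0.085],
])

```text
clock: 1.15
position: [501.3, 157.8, 189.0]
ee_rot: [0.515, -0.486, 0.487, -0.512]
contact_force: [0.7, 0.7, -0.4]
gripper_width: 85.1
```

```bash
cat >> h.py <<'E'
def go(x=None,y=None,z=None,yaw=None):
    "print tool-frame shift (mm) to the world target, turn about tool y to jaw yaw (deg)"
    s=read_state();M=R.from_quat(s["ee_rot"]).as_matrix();p=np.array(s["position"])
    t=np.array([p[i] if v is None else v for i,v in enumerate((x,y,z))])
    a=np.degrees(np.arctan2(M[1,0],M[0,0]))
    print("t",round(s["clock"],2),"pos",p.round(1),"yaw",a.round(2),"tilt",np.degrees(np.arccos(-M[2,1])).round(2),"F",np.round(s["contact_force"],1),"w",round(s["gripper_width"],1))
    print("shift",(M.T@(t-p)).round(1), "" if yaw is None else ("wy",(-np.radians((yaw-a+180)%360-180)).round(4)),"tiltfix",R.from_matrix(M.T@R.from_euler("z",a,degrees=True).as_matrix()@np.array([[1,0,0],[0,0,1.],[0,-1,0]])).as_rotvec().round(4))
E
python3 - <<'E'
from h import *
go(576,26.5,170,-88.6)
from scipy.optimize import least_squares
g=get_image("top")
def fit(name,px,loc,x0):
    px=np.array(px,float);loc=np.array(loc,float)
    W=lambda p:np.c_[loc[:,:2]@np.array([[np.cos(p[2]),np.sin(p[2])],[-np.sin(p[2]),np.cos(p[2])]])+p[:2],loc[:,2]]
    r=least_squares(lambda p:(proj(g,W(p))-px).ravel(),x0)
    print(name,r.x.round(3),"res px",r.fun.round(1))
c=lambda l,u=180:[(u+(a+.5)/5-.5,215+(b+.5)/5-.5) for a,b in l]
fit("bracket",c([(118,149),(138,534),(202,333)]),[(100,-7,90),(-100,-7,90),(0,-43,88)],[450,250,0])
fit("basket",c([(102,40),(425,75),(380,543),(52,505)],355),[(110,75,145),(110,-75,145),(-110,-75,145),(-110,75,145)],[450,-250,0])
E
```

```text
t 1.15 pos [501.3 157.8 189. ] yaw -86.87 tilt 0.29 F [ 0.7  0.7 -0.4] w 85.1
shift [135.1  19.4  67.4] ('wy', np.float64(0.0303)) tiltfix [ 0.0024 -0.      0.0045]
bracket [5.41773e+02 2.60463e+02 9.60000e-02] res px [ 0.2 -0.6  0.3  0.4 -0.5  0.3]
basket [ 5.77521e+02 -2.41772e+02 -9.30000e-02] res px [ 1.6  1.9 -2.1  1.7 -1.6 -1.9  2.1 -1.6]
```

play_rows([
  [0.034,0.004,0.017,0.0,0.03,0.0,0.085],
  [0.034,0.004,0.017,0,0,0,0.085],
  [0.034,0.004,0.017,0,0,0,0.085],
  [0.034,0.004,0.017,0,0,0,0.085],
  [0.004,0.004,0.002,0,0,0,0.085],
])

```text
clock: 1.7
position: [580.4, 6.4, 168.0]
ee_rot: [0.506, -0.496, 0.498, -0.501]
contact_force: [-0.5, -0.4, -0.1]
gripper_width: 84.7
```

Run:
```python
from h import *
go(576,26.5,130,-88.6)
g=get_image("wrist");cv2.imwrite("pics/w1.png",g["color"][:,:,::-1]);print(g["intrinsics"][0],g["intrinsics"][1],g["origin"],g["orientation"])
```

```text
t 1.7 pos [580.4   6.4 168. ] yaw -89.23 tilt 0.41 F [-0.5 -0.4 -0.1] w 84.7
shift [-20.4  37.9  -4. ] ('wy', np.float64(-0.011)) tiltfix [ 0.0027 -0.      0.0066]
[371.64829954   0.         326.36123886] [  0.         371.64829954 241.7540547 ] [655.19472791   7.07510704 350.24124672] [ 0.70375804 -0.69435869 -0.10383572  0.10866819]
```

View pics/w1.png

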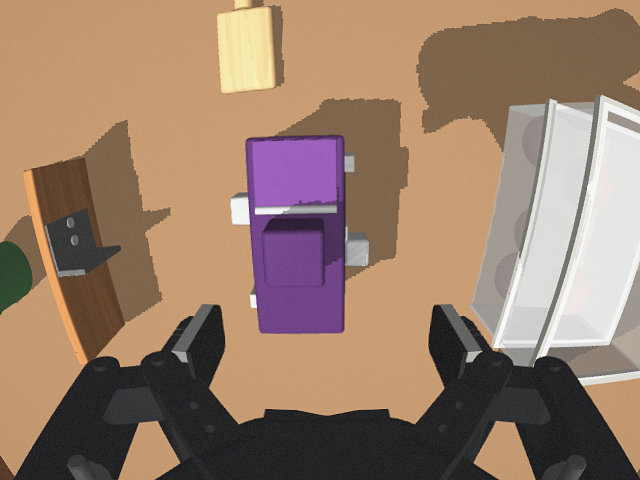

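Wrist view (5): lid corners near (247,138),(343,136),(344,332),(258,333), grip top (264–323, 228–286). Tool is about 20 mm to the right of the grip, as the numbers say. Cross-checking the lid and prong tip from here.

```bash
cat >> h.py <<'E'
def fish(g,uv,z):
    K=g["intrinsics"];d=np.array([(uv[0]-K[0,2])/K[0,0],(uv[1]-K[1,2])/K[1,1]]);th=np.hypot(*d)
    v=R.from_quat(g["orientation"]).apply(np.r_[d/th*np.sin(th),np.cos(th)]);o=np.array(g["origin"])
    return (o+v*(z-o[2])/v[2]).round(1)
E
python3 - <<'E'
from h import *
g=get_image("wrist")
L=[fish(g,p,90) for p in((247,138),(343,136),(344,332),(258,333))]
print(*L,"mean",np.mean(L,0)); G=[fish(g,p,126) for p in((265,229),(322,228),(324,286),(263,287))];print("grip",*G,np.mean(G,0))
print("prong tip top",fish(g,(121,247),88),"expected",541.8+43*np.sin(.096),260.5-43*np.cos(.096))
E
```

```text
[648.5  61.9  90. ] [649.8  -4.9  90. ] [497. -10.  90.] [494.3  60.3  90. ] mean [572.4    26.825  90.   ]
grip [592.5  44.4 126. ] [593.6   8.6 126. ] [554.2   6.9 126. ] [552.6  47.3 126. ] [573.225  26.8   126.   ]
prong tip top [566.  174.4  88. ] expected 545.9216623131111 217.69799187214835
```

play_rows([
  [-0.02,0.02,-0.004,0.002,-0.011,0.006,0.085],
  [0,0.018,0,0,0,0,0.085],
  [0,0,0,0,0,0,0.085],
  [0,0,0,0,0,0,0.085],
])

```text
clock: 2.2
position: [573.4, 32.6, 130.0]
ee_rot: [-0.508, 0.493, -0.492, 0.508]
contact_force: [0.7, -0.1, 0.5]
gripper_width: 85.1
```

Run:
```python
from h import *
go(576,26.5,94,-88.6)
```

```text
t 2.2 pos [573.4  32.6 130. ] yaw -88.26 tilt 0.06 F [ 0.7 -0.1  0.5] w 85.1
shift [ 6.2 36.   2.4] ('wy', np.float64(0.006)) tiltfix [ 0.0007  0.     -0.0008]
```

Box agrees within 3 mm. The prong point I picked is its lower outer corner: carried to z = 18, that ray meets (542,219), against the expected (546,218). Descending to grip.

play_rows([
  [0.006,0.018,0.001,0,0,0,0.085],
  [0,0.017,0,0,0,0,0.085],
  [0,0,0,0,0,0,0.085],
  [0,0,0,0,0,0,0.085],
])

```text
clock: 2.6
position: [577.3, 29.5, 99.9]
ee_rot: [-0.506, 0.49, -0.493, 0.511]
contact_force: [0.8, 0.0, 0.5]
gripper_width: 84.5
```

Run:
```python
from h import *
go(575,26.5,94,-88.6)
```

```text
t 2.6 pos [577.3  29.5  99.9] yaw -87.99 tilt 0.49 F [0.8 0.  0.5] w 84.5
shift [ 3.   5.8 -2.4] ('wy', np.float64(0.0107)) tiltfix [-0.0082 -0.     -0.0021]
```

play_rows([
  [0.003,0.006,-0.002,-0.005,0.01,-0.002,0.085],
  [0,0,0,0,0,0,0.085],
  [0,0,0,0,0,0,0],
  [0,0,0,0,0,0,0],
  [0,0,0,0,0,0,0],
  [0,0,0,0,0,0,0],
  [0,0,0,0,0,0,0],
  [0,0,0,0,0,0,0],
])

```text
clock: 3.4
position: [577.4, 27.0, 97.5]
ee_rot: [-0.503, 0.492, -0.496, 0.509]
contact_force: [-0.7, 0.4, 0.1]
gripper_width: 0.4
```

Run:
```python
from h import *
go(575,26.5,94,-88.6)
```

```text
t 3.4 pos [577.4  27.   97.5] yaw -88.57 tilt 0.55 F [-0.7  0.4  0.1] w 0.4
shift [ 0.5  3.5 -2.5] ('wy', np.float64(0.0006)) tiltfix [-0.0095 -0.     -0.0013]
```

The fingers closed to 0.4 mm, so they missed the grip. Looking.

Run:
```python
from h import *
a=get_image("wrist")["color"][:,:,::-1];b=get_image("scene")["color"][200:320,290:410,::-1]
o=np.hstack([cv2.resize(a,(480,360)),cv2.resize(b,(320,360),interpolation=cv2.INTER_CUBIC)]);cv2.imwrite("pics/m.png",o)
```

```text
(no output)
```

View pics/m.png

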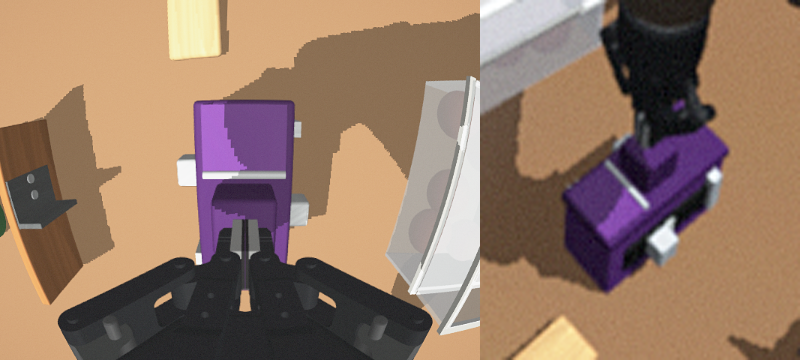

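Views (6): fingertips sit at about (246,225) in the half-size wrist picture, apparently on the −x side of the grip, which still stands untouched. Checking where the TCP should appear.

```bash
cat >> h.py <<'E'
def fproj(g,P):
    v=R.from_quat(g["orientation"]).inv().apply(np.array(P)-np.array(g["origin"]));K=g["intrinsics"]
    th=np.arctan2(np.hypot(v[0],v[1]),v[2]);u=v[:2]/np.hypot(v[0],v[1])*th
    return (K[0,0]*u+K[:2,2]).round(1)
E
python3 - <<'E'
from h import *
g=get_image("wrist");s=read_state();p=np.array(s["position"])
print("cam",g["origin"],R.from_quat(g["orientation"]).as_matrix().round(3)[:,2],"joints",s["joints"].round(3))
print("TCP px",fproj(g,p),"grasp px",fproj(g,p+[0,0,19]))
print("grip top exp",[fproj(g,[575+a*20,26.7+b*20,126]) for a,b in((1,1),(1,-1),(-1,-1),(-1,1))])
print("lid",[fproj(g,[575+a*78,26.7+b*35,90]) for a,b in((1,1),(1,-1),(-1,-1),(-1,1))])
cv2.imwrite("pics/m2.png",cv2.resize(g["color"][180:380,230:430,::-1],(600,600),interpolation=cv2.INTER_CUBIC))
t=get_image("top")["color"][225:315,270:330,::-1];cv2.imwrite("pics/m3.png",cv2.resize(t,(400,600),interpolation=cv2.INTER_CUBIC))
E
```

```text
cam [650.05768398  27.03674381 280.61663382] [-0.285 -0.004 -0.958] joints [ 0.328  0.385 -0.249  0.002 -0.927  1.267]
TCP px [324.  274.4] grasp px [323.6 288.9]
grip top exp [array([279.9, 260. ]), array([370.1, 262.3]), array([364.3, 339.6]), array([281.8, 337.5])]
lid [array([259.8, 127.9]), array([396.8, 131.5]), array([375.9, 385.9]), array([267.5, 383.2])]
```

View pics/m2.png

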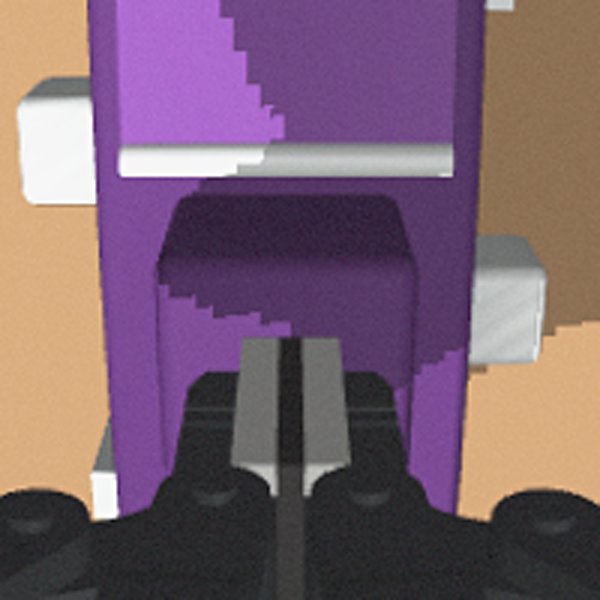

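Run:
```python
from h import *
g=get_image("wrist");s=read_state();p=np.array(s["position"]);sc=get_image("scene")
for dz in(0,10,20,30,40): print(dz,"wrist",fproj(g,p+[11,0,dz]),fproj(g,p+[0,0,dz]),"scene",proj(sc,p+[0,0,dz]).round(1))
cv2.imwrite("pics/m4.png",cv2.resize(sc["color"][190:290,300:400,::-1],(600,600),interpolation=cv2.INTER_CUBIC))
```

```text
0 wrist [324.5 254.7] [324.  274.4] scene [[350.7 254.5]]
10 wrist [324.3 261.2] [323.8 281.7] scene [[351.  252.3]]
20 wrist [324.1 268.3] [323.6 289.8] scene [[351.3 250. ]]
30 wrist [323.9 276.3] [323.3 298.7] scene [[351.7 247.7]]
40 wrist [323.7 285.2] [323.1 308.6] scene [[352.  245.4]]
```

View pics/m4.png

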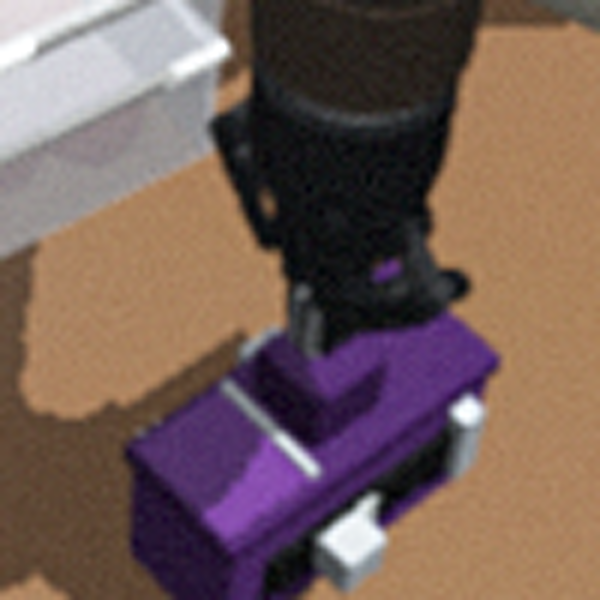

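Run:
```python
from h import *
w=get_image("wrist");sc=get_image("scene")
for z in(90,100,110,120,125,130,135,140,150): print(z,fish(w,(327,293),z),unproj(sc,(352.5,249),z).round(1))
```

```text
90 [563.3  25.1  90. ] [559.   13.5  90. ]
100 [567.8  25.2 100. ] [564.1  18.2 100. ]
110 [572.4  25.3 110. ] [569.3  22.9 110. ]
120 [576.9  25.4 120. ] [574.5  27.7 120. ]
125 [579.2  25.4 125. ] [577.  30. 125.]
130 [581.5  25.5 130. ] [579.6  32.4 130. ]
135 [583.7  25.5 135. ] [582.2  34.8 135. ]
140 [586.   25.6 140. ] [584.8  37.1 140. ]
150 [590.6  25.7 150. ] [589.9  41.9 150. ]
```

Both cameras put the tips of the shut fingers near z ≈ 125 (grip top 126), though the state says 97.5. So the tool really sits about 28 mm higher than reported. I'll open and go down in small steps, watching the force.

play_rows([
  [0,0,0,-0.009,0,0,0.085],
  [0,0,0,0,0,0,0.085],
  [0,0,0,0,0,0,0.085],
  [0,0,0,0,0,0,0.085],
  [0,0,0,0,0,0,0.085],
  [0,0.012,-0.002,0,0,0,0.085],
  [0,0,0,0,0,0,0.085],
  [0,0,0,0,0,0,0.085],
])

```text
clock: 4.6
position: [575.0, 26.9, 84.1]
ee_rot: [-0.506, 0.494, -0.493, 0.506]
contact_force: [0.9, 0.9, 0.7]
gripper_width: 85.0
```

Run:
```python
from h import *
go(575,26.5,66,-88.6)
```

```text
t 4.6 pos [575.   26.9  84.1] yaw -88.57 tilt 0.09 F [0.9 0.9 0.7] w 85.0
shift [ 0.5 18.1  0. ] ('wy', np.float64(0.0005)) tiltfix [ 0.001   0.     -0.0012]
```

play_rows([
  [0,0.006,0,0,0,0,0.085],
  [0,0.006,0,0,0,0,0.085],
  [0,0,0,0,0,0,0.085],
  [0,0,0,0,0,0,0.085],
])

```text
clock: 5.0
position: [574.7, 26.9, 70.5]
ee_rot: [0.506, -0.494, 0.493, -0.506]
contact_force: [-0.8, 1.0, 0.8]
gripper_width: 85.0
```

Run:
```python
from h import *
go(575,26.5,66,-88.6)
a=get_image("wrist")["color"][150:390,160:480,::-1];b=get_image("scene")["color"][190:290,300:400,::-1]
o=np.hstack([cv2.resize(a,(480,360)),cv2.resize(b,(320,360),interpolation=cv2.INTER_CUBIC)]);cv2.imwrite("pics/m5.png",o)
```

```text
t 5.0 pos [574.7  26.9  70.5] yaw -88.57 tilt 0.12 F [-0.8  1.   0.8] w 85.0
shift [0.4 4.5 0.3] ('wy', np.float64(0.0005)) tiltfix [ 0.0019  0.     -0.001 ]
```

View pics/m5.png

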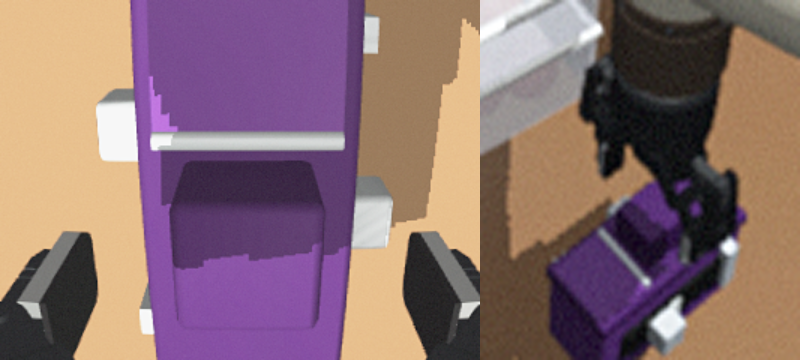

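Run:
```python
from h import *
w=get_image("wrist");sc=get_image("scene")
for z in(70,80,90,100,105,110,115,120,125): print(z,"L",fish(w,(220,306),z)[:2],"R",fish(w,(434,306),z)[:2],"scene",unproj(sc,(364,262),z).round(1)[:2])
```

```text
70 L [552.8  85.5] R [556.1 -35.9] scene [552.   52.7]
80 L [558.1  82.3] R [561.2 -32.5] scene [557.1  56.9]
90 L [563.4  79.1] R [566.3 -29. ] scene [562.2  61.1]
100 L [568.7  75.9] R [571.4 -25.6] scene [567.3  65.4]
105 L [571.3  74.3] R [573.9 -23.9] scene [569.9  67.5]
110 L [573.9  72.7] R [576.5 -22.1] scene [572.5  69.6]
115 L [576.6  71.1] R [579.  -20.4] scene [575.   71.7]
120 L [579.2  69.5] R [581.6 -18.7] scene [577.6  73.8]
125 L [581.9  67.9] R [584.1 -17. ] scene [580.1  76. ]
```

Triangulating the open pads (spacing must be 85) puts their tips at z ≈ 120 with a reported TCP of 70. That confirms the offset, so the pads still need to go about 13 mm lower. View count 9.

play_rows([
  [0,0.006,0,0,0,0,0.085],
  [0,0.006,0,0,0,0,0.085],
  [0,0,0,0,0,0,0.085],
  [0,0,0,0,0,0,0],
  [0,0,0,0,0,0,0],
  [0,0,0,0,0,0,0],
  [0,0,0,0,0,0,0],
  [0,0,0,0,0,0,0],
  [0,0,0,0,0,0,0],
  [0,0,0,0,0,0,0],
])

```text
clock: 6.2
position: [575.3, 27.3, 58.3]
ee_rot: [-0.506, 0.494, -0.493, 0.507]
contact_force: [-0.1, 0.4, -0.3]
gripper_width: 39.2
```

Run:
```python
from h import *
go(575,26.5,66,-88.6)
w=get_image("wrist");cv2.imwrite("pics/grip.png",w["color"][:,:,::-1])
```

```text
t 6.2 pos [575.3  27.3  58.3] yaw -88.56 tilt 0.09 F [-0.1  0.4 -0.3] w 39.2
shift [ 0.8 -7.7 -0.3] ('wy', np.float64(0.0007)) tiltfix [ 0.      0.     -0.0015]
```

Gripped (39 mm). Lifting 10 mm and moving to the entry side of the prong.

play_rows([
  [0,-0.005,0,0,0,0,0],
  [0,-0.005,0,0,0,0,0],
  [-0.015,0,-0.02,0,-0.035,0,0],
  [-0.018,0,-0.025,0,-0.035,0,0],
  [-0.018,0,-0.025,0,0,0,0],
  [-0.018,0,-0.025,0,0,0,0],
  [-0.015,0,-0.02,0,0,0,0],
  [0,0,0,0,0,0,0],
  [0,0,0,0,0,0,0],
])

```text
clock: 7.15
position: [444.4, 102.2, 65.1]
ee_rot: [0.526, -0.48, 0.473, -0.519]
contact_force: [0.3, 0.9, -5.2]
gripper_width: 39.2
```

```bash
cat >> h.py <<'E'
def br(xb,yb):
    c,s=np.cos(.096),np.sin(.096);return 541.8+xb*c-yb*s, 260.5+xb*s+yb*c
def inb():
    p=np.array(read_state()["position"])[:2]-[541.8,260.5];c,s=np.cos(.096),np.sin(.096);return round(p[0]*c+p[1]*s,1),round(-p[0]*s+p[1]*c,1)
E
python3 - <<'E'
from h import *
go(*br(-105,-89),68,-84.5);print(inb())
sc=get_image("scene");cv2.imwrite("pics/s2.png",cv2.resize(sc["color"][200:400,300:500,::-1],(600,600),interpolation=cv2.INTER_CUBIC))
E
```

```text
t 7.15 pos [444.4 102.2  65.1] yaw -84.72 tilt 0.75 F [ 0.3  0.9 -5.2] w 39.2
shift [-59.3  -2.9   6.9] ('wy', np.float64(-0.0039)) tiltfix [ 0.013   0.     -0.0008]
(np.float64(-112.2), np.float64(-148.3))
```

View pics/s2.png

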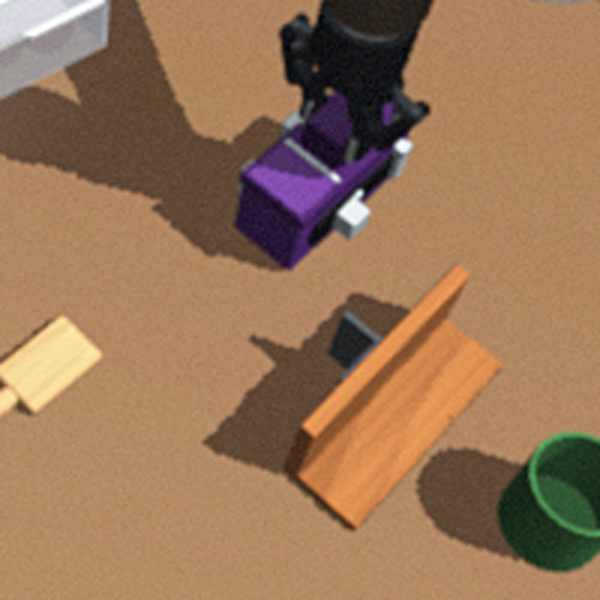

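View 10: box hangs level in the grip (−5.2 N, its weight), catches visible and clear, prong ahead of it. Moving in to the board offset of 89 mm.

play_rows([
  [-0.02,-0.003,0.007,0.013,-0.004,0,0],
  [-0.02,0,0,0,0,0,0],
  [-0.016,0,0,0,0,0,0],
  [0,0,0,0,0,0,0],
  [0,0,0,0,0,0,0],
])

```text
clock: 7.7
position: [449.1, 158.1, 67.5]
ee_rot: [0.522, -0.478, 0.477, -0.522]
contact_force: [0.2, -0.5, -5.8]
gripper_width: 39.0
```

Run:
```python
from h import *
go(*br(-105,-89),69,-84.5);print(inb())
g=get_image("wrist");cv2.imwrite("pics/w5.png",g["color"][:,:,::-1])
# where lid corners and prong tip should be, for the mask check
im=cv2.cvtColor(g["color"],cv2.COLOR_RGB2HSV);m=((im[...,0]>125)&(im[...,0]<150)&(im[...,1]>90)).astype(np.uint8)
ys,xs=np.nonzero(m)
for r in range(ys.min(),ys.max(),20):
    q=np.nonzero(m[r])[0]
    if len(q)>20: print(r,q.min(),q.max(),fish(g,(q.min(),r),99)[:2],fish(g,(q.max(),r),99)[:2])
```

```text
t 7.7 pos [449.1 158.1  67.5] yaw -84.9 tilt 0.05 F [ 0.2 -0.5 -5.8] w 39.0
shift [-4.1 -1.5 -3. ] ('wy', np.float64(-0.007)) tiltfix [ 0.0008  0.     -0.0003]
(np.float64(-102.1), np.float64(-93.1))
128 292 361 [523.2 177.3] [525.7 149.8]
148 242 410 [513.8 197.3] [519.9 128.9]
168 243 409 [505.5 196.4] [511.6 128.3]
188 244 408 [497.1 195.5] [503.2 127.6]
208 245 407 [488.6 194.8] [494.7 126.8]
228 246 406 [479.9 194. ] [486.1 126. ]
268 249 403 [461.7 192.3] [467.9 124.5]
288 250 401 [452.  191.7] [458.2 123.9]
308 271 381 [442.9 181.7] [447.5 131.5]
328 273 380 [432.3 180.5] [436.9 130.4]
348 274 379 [421.  179.7] [425.6 129.1]
368 276 377 [408.8 178.5] [413.4 128.2]
388 267 385 [394.8 182.9] [400.5 121.9]
408 270 382 [380.4 181.2] [386. 121.]
```

Lid edges measured from the wrist camera: yaw ≈ 0.09 and centre line within 1 mm of the TCP. The catch should meet the prong at xb ≈ −35 and close at xb ≈ +15.

play_rows([
  [-0.004,-0.001,0,0,-0.007,0,0],
  [0,0,0.018,0,0,0,0],
  [0,0,0.018,0,0,0,0],
  [0,0,0.018,0,0,0,0],
  [0,0,0.01,0,0,0,0],
  [0,0,0.008,0,0,0,0],
  [0,0,0.008,0,0,0,0],
  [0,0,0,0,0,0,0],
])

```text
clock: 8.55
position: [528.7, 165.3, 66.9]
ee_rot: [0.525, -0.478, 0.475, -0.52]
contact_force: [-0.1, 0.1, -5.9]
gripper_width: 38.9
```

Run:
```python
from h import *
go(*br(12,-89),69,-84.5);print(inb())
```

```text
t 8.55 pos [528.7 165.3  66.9] yaw -84.74 tilt 0.5 F [-0.1  0.1 -5.9] w 38.9
shift [-4.6 -2.4 34.1] ('wy', np.float64(-0.0042)) tiltfix [ 0.0085 -0.      0.0021]
(np.float64(-22.1), np.float64(-93.5))
```

play_rows([
  [-0.005,-0.002,0,0.008,-0.004,0.002,0],
  [0,0,0.007,0,0,0,0],
  [0,0,0.007,0,0,0,0],
  [0,0,0.007,0,0,0,0],
  [0,0,0,0,0,0,0],
])

```text
clock: 9.05
position: [547.6, 172.1, 68.5]
ee_rot: [0.525, -0.476, 0.474, -0.522]
contact_force: [0.6, -0.1, -5.0]
gripper_width: 38.5
```

Run:
```python
from h import *
go(*br(12,-89),69,-84.5);print(inb())
g=get_image("wrist");cv2.imwrite("pics/w6.png",g["color"][:,:,::-1])
```

```text
t 9.05 pos [547.6 172.1  68.5] yaw -84.43 tilt 0.28 F [ 0.6 -0.1 -5. ] w 38.5
shift [ 0.5 -0.6 14.7] ('wy', np.float64(0.0012)) tiltfix [ 0.0047 -0.      0.0015]
(np.float64(-2.7), np.float64(-88.6))
```

View pics/w6.png

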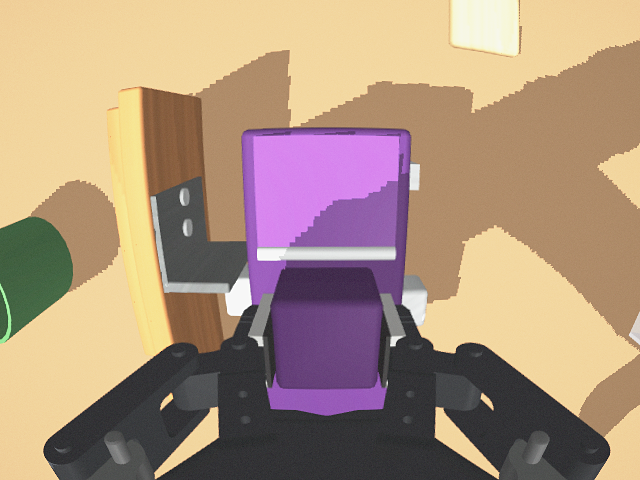

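View 11: the prong (165–250, 240–290) bears on the catch at about (238,290), and the catch is moving back along the track. Continuing in small steps to the stop.

play_rows([
  [0,-0.001,0.005,0,0,0,0],
  [0,0,0.005,0,0,0,0],
  [0,0,0.003,0,0,0,0],
  [0,0,0,0,0,0,0],
])

```text
clock: 9.5
position: [560.1, 173.0, 68.8]
ee_rot: [0.526, -0.477, 0.474, -0.521]
contact_force: [-1.8, -0.3, -3.5]
gripper_width: 38.9
```

Run:
```python
from h import *
go(*br(16,-89),69,-84.5);print(inb())
```

```text
t 9.5 pos [560.1 173.   68.8] yaw -84.47 tilt 0.45 F [-1.8 -0.3 -3.5] w 38.9
shift [ 0.2 -0.3  6.2] ('wy', np.float64(0.0005)) tiltfix [ 0.0077 -0.      0.0019]
(np.float64(9.8), np.float64(-88.8))
```

play_rows([
  [0,0,0.003,0,0,0,0],
  [0,0,0.002,0,0,0,0],
  [0,0,0,0,0,0,0],
])

```text
clock: 9.8
position: [565.2, 173.5, 68.7]
ee_rot: [0.526, -0.477, 0.474, -0.521]
contact_force: [-2.6, 1.2, -4.4]
gripper_width: 38.9
```

Run:
```python
from h import *
go(*br(16,-89),69,-84.5);print(inb())
```

```text
t 9.8 pos [565.2 173.5  68.7] yaw -84.48 tilt 0.48 F [-2.6  1.2 -4.4] w 38.9
shift [ 0.1 -0.3  1. ] ('wy', np.float64(0.0004)) tiltfix [ 0.0082 -0.      0.0019]
(np.float64(15.0), np.float64(-88.9))
```

play_rows([
  [0,0,0.002,0,0,0,0],
  [0,0,0,0,0,0,0],
])

```text
clock: 10.0
position: [565.6, 173.4, 68.4]
ee_rot: [0.527, -0.477, 0.473, -0.52]
contact_force: [-1.9, 0.2, -2.6]
gripper_width: 39.2
```

Run:
```python
from h import *
go(*br(16,-89),69,-84.5);print(inb())
```

```text
t 10.0 pos [565.6 173.4  68.4] yaw -84.46 tilt 0.7 F [-1.9  0.2 -2.6] w 39.2
shift [ 0.1 -0.6  0.7] ('wy', np.float64(0.0006)) tiltfix [ 0.0119 -0.      0.0024]
(np.float64(15.3), np.float64(-88.9))
```

play_rows([
  [0,0,0.003,0,0,0,0],
  [0,0,0.003,0,0,0,0],
  [0,0,0.001,0,0,0,0],
])

```text
clock: 10.3
position: [565.9, 173.2, 67.7]
ee_rot: [0.532, -0.48, 0.47, -0.516]
contact_force: [-4.9, 1.0, -1.6]
gripper_width: 39.2
```

Run:
```python
from h import *
go(*br(16,-89),69,-84.5);print(inb())
g=get_image("wrist");cv2.imwrite("pics/w7.png",g["color"][:,:,::-1])
# catch edges relative to box: light grey pixels left of the lid
im=cv2.cvtColor(g["color"],cv2.COLOR_RGB2HSV);m=((im[...,1]<25)&(im[...,2]>150)).astype(np.uint8)
n,l,st,c=cv2.connectedComponentsWithStats(m)
for i in range(1,n):
    if st[i,4]>40: print(st[i],c[i].round())
```

```text
t 10.3 pos [565.9 173.2  67.7] yaw -84.39 tilt 1.53 F [-4.9  1.  -1.6] w 39.2
shift [-0.2 -1.4  0.4] ('wy', np.float64(0.0019)) tiltfix [ 0.0263 -0.0001  0.0045]
(np.float64(15.6), np.float64(-89.2))
[457   0  15  68 679] [464.  36.]
[473   0  11  69 528] [478.  34.]
[ 484    0   21   75 1173] [494.  39.]
[510  43   9  32 113] [516.  62.]
[409 164  10  26 252] [414. 177.]
[180 220   6  17  66] [183. 228.]
[ 152  236   95  102 1093] [191. 304.]
[ 257  247  139   14 1817] [326. 253.]
[184 250   7  16  62] [187. 258.]
[402 289  26  37 660] [415. 304.]
[622 312  18  53 481] [634. 341.]
[248 335  16  11  82] [258. 339.]
[390 335  15  11  87] [395. 339.]
```

The box stops at xb = 15.5, right where the stop was predicted (15), with force rising and a slight tilt: first catch is home. Backing off, moving clear, then turning half round.

play_rows([
  [0,-0.002,-0.008,0.026,0,0.004,0],
  [0.02,0,-0.01,0,0,0,0],
  [0.022,0,-0.02,0,0,0,0],
  [0.022,0,-0.028,0,0,0,0],
  [0,0,-0.028,0,0,0,0],
  [0,0,-0.025,0,0,0,0],
  [0,0,0,0,0,0,0],
])

```text
clock: 11.05
position: [461.7, 97.9, 71.1]
ee_rot: [-0.516, 0.47, -0.48, 0.532]
contact_force: [-0.0, -0.1, -4.7]
gripper_width: 39.1
```

Run:
```python
from h import *
go(*br(-105,-150),69,-84.5);print(inb())
g=get_image("wrist");cv2.imwrite("pics/w8.png",g["color"][:,:,::-1])
im=cv2.cvtColor(g["color"],cv2.COLOR_RGB2HSV);m=((im[...,1]<25)&(im[...,2]>150)).astype(np.uint8)
n,l,st,c=cv2.connectedComponentsWithStats(m)
for i in range(1,n):
    if st[i,4]>40: print(st[i],c[i].round())
```

```text
t 11.05 pos [461.7  97.9  71.1] yaw -84.41 tilt 1.5 F [-0.  -0.1 -4.7] w 39.1
shift [-4.1  1.9 -9.7] ('wy', np.float64(0.0016)) tiltfix [-0.0258 -0.0001 -0.0048]
(np.float64(-95.3), np.float64(-154.1))
[ 51  35  50  88 735] [68. 98.]
[ 610  135   30  136 1884] [630. 222.]
[409 164  11  26 243] [414. 176.]
[ 257  247  139   14 1807] [326. 253.]
[402 289  26  37 651] [415. 304.]
[227 305  20  32 343] [234. 317.]
[248 335  16  11  75] [258. 339.]
[390 335  15  11  80] [394. 340.]
```

play_rows([
  [-0.003,0,-0.009,-0.024,0,-0.004,0],
  [0,0,0,0,0.145,0,0],
  [0,0,0,0,0.145,0,0],
  [0,0,0,0,0.145,0,0],
  [0,0,0,0,0.145,0,0],
  [0,0,0,0,0.145,0,0],
  [0,0,0,0,0.145,0,0],
  [0,0,0,0,0.145,0,0],
  [0,0,0,0,0.145,0,0],
  [0,0,0,0,0.145,0,0],
])

```text
clock: 12.1
position: [469.1, 109.9, 75.9]
ee_rot: [-0.105, 0.7, -0.696, 0.12]
contact_force: [0.6, -0.0, -5.1]
gripper_width: 39.0
```

play_rows([
  [0,0,0,0,0.145,0,0],
  [0,0,0,0,0.145,0,0],
  [0,0,0,0,0.145,0,0],
  [0,0,0,0,0.145,0,0],
  [0,0,0,0,0.145,0,0],
  [0,0,0,0,0.145,0,0],
  [0,0,0,0,0.145,0,0],
  [0,0,0,0,0.145,0,0],
  [0,0,0,0,0.145,0,0],
  [0,0,0,0,0,0,0],
])

```text
clock: 13.1
position: [481.8, 118.1, 78.1]
ee_rot: [0.355, 0.624, -0.606, -0.342]
contact_force: [0.4, 0.2, -5.4]
gripper_width: 39.3
```

Run:
```python
from h import *
go(*br(-105,-150),69,95.5);print(inb())
print(read_state()["joints"].round(2))
```

```text
t 13.1 pos [481.8 118.1  78.1] yaw 120.98 tilt 1.81 F [ 0.4  0.2 -5.4] w 39.3
shift [ 1.   8.  34.8] ('wy', np.float64(0.4447)) tiltfix [ 0.0315  0.     -0.0031]
(np.float64(-73.4), np.float64(-136.0))
[ 0.57  0.27 -0.49  0.01 -0.78 -1.61]
```

play_rows([
  [0,0.004,0.012,0.02,0.145,0,0],
  [0,0.004,0.012,0.01,0.145,0,0],
  [0,0,0.012,0,0.14,0,0],
  [0,0,0,0,0,0,0],
  [0,0,0,0,0,0,0],
])

```text
clock: 13.6
position: [453.3, 107.2, 70.3]
ee_rot: [0.471, 0.53, -0.526, -0.47]
contact_force: [0.3, 0.3, -4.9]
gripper_width: 38.9
```

Run:
```python
from h import *
go(*br(-105,-89),69,95.5);print(inb())
```

```text
t 13.6 pos [453.3 107.2  70.3] yaw 96.53 tilt 0.36 F [ 0.3  0.3 -4.9] w 38.9
shift [55.2  1.4  1.2] ('wy', np.float64(0.0179)) tiltfix [ 0.0057 -0.      0.0026]
(np.float64(-102.8), np.float64(-144.1))
```

play_rows([
  [0.018,0.001,0.001,0.005,0.018,0.002,0],
  [0.018,0,0,0,0,0,0],
  [0.018,0,0,0,0,0,0],
  [0,0,0,0,0,0,0],
  [0,0,0,0,0,0,0],
])

```text
clock: 14.1
position: [451.7, 165.4, 70.6]
ee_rot: [0.471, 0.53, -0.525, -0.47]
contact_force: [0.0, -0.2, -5.3]
gripper_width: 38.9
```

Run:
```python
from h import *
go(*br(-105,-89),69,95.5);print(inb())
t=get_image("scene");cv2.imwrite("pics/s8.png",t["color"][:,:,::-1])
g=get_image("wrist");cv2.imwrite("pics/w8b.png",g["color"][:,:,::-1])
im=cv2.cvtColor(g["color"],cv2.COLOR_RGB2HSV);m=((im[...,0]>125)&(im[...,0]<150)&(im[...,1]>90)).astype(np.uint8)
for r in range(140,300,30):
    q=np.nonzero(m[r])[0]
    if len(q)>20: print(r,fish(g,(q.min(),r),100)[:2],fish(g,(q.max(),r),100)[:2])
m=((im[...,1]<25)&(im[...,2]>150)).astype(np.uint8)
n,l,st,c=cv2.connectedComponentsWithStats(m)
for i in range(1,n):
    if st[i,4]>40: print(st[i],c[i].round())
```

```text
t 14.1 pos [451.7 165.4  70.6] yaw 96.53 tilt 0.41 F [ 0.  -0.2 -5.3] w 38.9
shift [-2.9  1.5  6.3] ('wy', np.float64(0.0179)) tiltfix [ 0.0065 -0.      0.0029]
(np.float64(-98.8), np.float64(-86.0))
140 [383.2 121.4] [375.4 189.8]
170 [395.7 122.8] [387.9 191.6]
200 [408.4 124.5] [400.7 192.8]
230 [421.6 125.7] [413.8 194.6]
260 [435.3 127.7] [427.6 196.2]
290 [450.  129.2] [442.3 197.6]
[409 161  11  29 270] [414. 176.]
[ 257  246  139   14 1704] [327. 252.]
[402 275  26  51 951] [415. 298.]
[   0  291   26  134 1592] [  8. 372.]
[227 291  24  46 463] [237. 311.]
[380 294  16  15 135] [388. 300.]
[248 334  16  12  84] [258. 339.]
[390 335  15  11  79] [395. 339.]
[435 422  16  22 136] [444. 429.]
[532 451  10  13  58] [537. 458.]
```

Lid yaw (0.117) and the state agree; catches unchanged after the turn. Correcting by 0.018 rad and 2 mm, then sliding the second side.

play_rows([
  [-0.002,0.001,0,0.006,0.018,0.002,0],
  [0,0,-0.018,0,0,0,0],
  [0,0,-0.018,0,0,0,0],
  [0,0,-0.015,0,0,0,0],
  [0,0,0,0,0,0,0],
])

```text
clock: 14.7
position: [504.1, 164.3, 69.0]
ee_rot: [-0.476, -0.521, 0.523, 0.477]
contact_force: [-0.4, 0.5, -5.7]
gripper_width: 39.2
```

Run:
```python
from h import *
go(*br(12,-89),69,95.5);print(inb())
```

```text
t 14.7 pos [504.1 164.3  69. ] yaw 95.18 tilt 0.12 F [-0.4  0.5 -5.7] w 39.2
shift [  3.5  -0.1 -58.7] ('wy', np.float64(-0.0056)) tiltfix [-0.0021 -0.     -0.0003]
(np.float64(-46.7), np.float64(-92.1))
```

play_rows([
  [0.003,0,0,0,-0.006,0,0],
  [0,0,-0.008,0,0,0,0],
  [0,0,-0.008,0,0,0,0],
  [0,0,-0.008,0,0,0,0],
  [0,0,-0.008,0,0,0,0],
  [0,0,-0.006,0,0,0,0],
  [0,0,0,0,0,0,0],
])

```text
clock: 15.4
position: [540.1, 168.9, 67.5]
ee_rot: [-0.473, -0.52, 0.527, 0.477]
contact_force: [-0.1, 0.1, -5.2]
gripper_width: 39.1
```

Run:
```python
from h import *
go(*br(12,-89),69,95.5);print(inb())
```

```text
t 15.4 pos [540.1 168.9  67.5] yaw 95.51 tilt 0.67 F [-0.1  0.1 -5.2] w 39.1
shift [  2.   -1.8 -22.4] ('wy', np.float64(0.0003)) tiltfix [-0.0112 -0.     -0.003 ]
(np.float64(-10.4), np.float64(-91.0))
```

play_rows([
  [0.002,-0.002,0,-0.011,0,-0.003,0],
  [0,0,-0.006,0,0,0,0],
  [0,0,-0.006,0,0,0,0],
  [0,0,-0.005,0,0,0,0],
  [0,0,-0.003,0,0,0,0],
  [0,0,0,0,0,0,0],
])

```text
clock: 16.0
position: [559.8, 172.4, 68.7]
ee_rot: [-0.475, -0.522, 0.525, 0.476]
contact_force: [-1.1, -0.3, -4.4]
gripper_width: 38.9
```

Run:
```python
from h import *
go(*br(16,-89),69,95.5);print(inb())
```

```text
t 16.0 pos [559.8 172.4  68.7] yaw 95.5 tilt 0.2 F [-1.1 -0.3 -4.4] w 38.9
shift [ 0.4 -0.4 -6.5] ('wy', np.float64(-0.0)) tiltfix [-0.0032 -0.     -0.0011]
(np.float64(9.5), np.float64(-89.4))
```

play_rows([
  [0,0,-0.003,0,0,0,0],
  [0,0,-0.003,0,0,0,0],
  [0,0,-0.002,0,0,0,0],
  [0,0,0,0,0,0,0],
])

```text
clock: 16.4
position: [563.5, 172.5, 68.0]
ee_rot: [-0.473, -0.519, 0.528, 0.478]
contact_force: [-2.9, 0.4, -2.5]
gripper_width: 39.0
```

Run:
```python
from h import *
go(*br(16,-89),69,95.5);print(inb())
```

```text
t 16.4 pos [563.5 172.5  68. ] yaw 95.53 tilt 0.8 F [-2.9  0.4 -2.5] w 39.0
shift [ 0.6 -1.1 -2.8] ('wy', np.float64(0.0005)) tiltfix [-0.0137 -0.     -0.0025]
(np.float64(13.2), np.float64(-89.6))
```

play_rows([
  [0,0,-0.003,0,0,0,0],
  [0,0,-0.002,0,0,0,0],
  [0,0,-0.001,0,0,0,0],
])

```text
clock: 16.7
position: [563.9, 172.3, 67.2]
ee_rot: [-0.47, -0.516, 0.532, 0.48]
contact_force: [-5.2, 1.0, -2.1]
gripper_width: 38.8
```

Run:
```python
from h import *
go(*br(16,-89),69,95.5);print(inb())
```

```text
t 16.7 pos [563.9 172.3  67.2] yaw 95.59 tilt 1.52 F [-5.2  1.  -2.1] w 38.8
shift [ 0.9 -1.8 -2.4] ('wy', np.float64(0.0016)) tiltfix [-0.0262 -0.0001 -0.0043]
(np.float64(13.5), np.float64(-89.9))
```

Stopped at 13.5 with the same force and tilt signature as the first side: second catch is home. Backing off, clearing the prong and lifting for the basket.

play_rows([
  [0,-0.002,0.006,0,0,0,0],
  [-0.02,0,0.005,0,0,0,0],
  [-0.03,0,0,0,0,0,0],
  [-0.03,-0.01,0,0,0,0,0],
  [-0.03,-0.02,0,0,0,0,0],
  [-0.02,-0.03,0,0,0,0,0],
  [0,-0.03,0,0,0,0,0],
  [0,-0.03,0,0,0,0,0],
  [0,-0.02,0,0,0,0,0],
  [0,0,0,0,0,0,0],
])

```text
clock: 17.7
position: [575.2, 31.9, 217.6]
ee_rot: [-0.477, -0.521, 0.524, 0.476]
contact_force: [0.3, 1.7, -4.9]
gripper_width: 38.8
```

Run:
```python
from h import *
go(577,-242,230,84.7);print(inb())
g=get_image("wrist");cv2.imwrite("pics/w9.png",g["color"][:,:,::-1])
im=cv2.cvtColor(g["color"],cv2.COLOR_RGB2HSV)
m=((im[...,1]<25)&(im[...,2]>150)).astype(np.uint8)
n,l,st,c=cv2.connectedComponentsWithStats(m)
for i in range(1,n):
    if st[i,4]>40: print(st[i],c[i].round())
```

```text
t 17.7 pos [575.2  31.9 217.6] yaw 95.24 tilt 0.24 F [ 0.3  1.7 -4.9] w 38.8
shift [-273.   -11.3   23.3] ('wy', np.float64(0.184)) tiltfix [-0.0015 -0.     -0.004 ]
(np.float64(11.4), np.float64(-230.7))
[    0    85   168   257 29563] [ 82. 198.]
[409 162  11  28 252] [414. 176.]
[ 406  194   30   50 1248] [420. 220.]
[ 257  247  139   12 1664] [326. 252.]
[381 294  25  42 291] [391. 313.]
[228 307  18  29 270] [234. 317.]
[252 336  11  10  50] [258. 340.]
[391 336  11  10  55] [394. 340.]
[   0  372   92   67 3318] [ 36. 406.]
[155 429  64  46 913] [188. 448.]
```

play_rows([
  [-0.03,-0.004,0.003,0,0.06,0,0],
  [-0.035,-0.004,0.003,0,0.06,0,0],
  [-0.04,-0.004,0,0,0.06,0,0],
  [-0.04,0,0,0,0,0,0],
  [-0.04,0,0,0,0,0,0],
  [-0.035,0,0,0,0,0,0],
  [-0.02,0,0,0,0,0,0],
  [0,0,0,0,0,0,0],
  [0,0,0,0,0,0,0],
])

```text
clock: 18.65
position: [549.5, -216.0, 209.4]
ee_rot: [-0.517, -0.468, 0.482, 0.531]
contact_force: [-0.1, 0.4, -5.1]
gripper_width: 39.0
```

Run:
```python
from h import *
go(577,-242,230,84.7)
s=read_state();p=np.array(s["position"]);g=get_image("wrist");cv2.imwrite("pics/w10.png",g["color"][:,:,::-1])
M=R.from_quat(s["ee_rot"]).as_matrix();bz=p[2]-58.3
im=cv2.cvtColor(g["color"],cv2.COLOR_RGB2HSV)
for nm,uv,dz in(("b far top",(425,195),58),("a far top",(234,307),58),("keeper far top",(414,162),58)):
    q=np.r_[fish(g,uv,bz+dz)]-p;print(nm,"box x",(M[:,2]@q).round(1),"box y",(-M[:,0]@q).round(1))
```

```text
t 18.65 pos [ 549.5 -216.   209.4] yaw 84.37 tilt 1.54 F [-0.1  0.4 -5.1] w 39.0
shift [-23.2 -21.4 -29.3] ('wy', np.float64(-0.0058)) tiltfix [-0.0269 -0.     -0.0019]
b far top box x 44.5 box y -49.3
a far top box x -18.5 box y 53.1
keeper far top box x 61.3 box y -42.7
```

Box-frame check: catch b's far edge is at 44 (home: 42) and catch a's at −18.5 (home: −18), so both are home. Fixing height, tilt and position over the basket.

play_rows([
  [0,-0.02,0,-0.026,-0.006,-0.002,0],
  [-0.012,-0.002,-0.015,0,0,0,0],
  [-0.01,0,-0.013,0,0,0,0],
  [0,0,0,0,0,0,0],
  [0,0,0,0,0,0,0],
])

```text
clock: 19.2
position: [577.7, -236.3, 236.8]
ee_rot: [0.522, 0.48, -0.477, -0.519]
contact_force: [0.9, 1.1, -4.7]
gripper_width: 39.1
```

Run:
```python
from h import *
go(577,-242,230,84.7)
g=get_image("top");o=g["color"][210:340,350:460,::-1];o=cv2.resize(o,(500,591),interpolation=cv2.INTER_CUBIC)
sc=get_image("scene")["color"][120:260,210:360,::-1]
o=np.hstack([o[:591],np.vstack([cv2.resize(sc,(300,280)),np.zeros((311,300,3),np.uint8)])]);cv2.imwrite("pics/b1.png",o)
```

```text
t 19.2 pos [ 577.7 -236.3  236.8] yaw 85.25 tilt 0.36 F [ 0.9  1.1 -4.7] w 39.1
shift [-5.8  6.8  0.2] ('wy', np.float64(0.0096)) tiltfix [ 0.0063  0.     -0.0001]
```

View pics/b1.png

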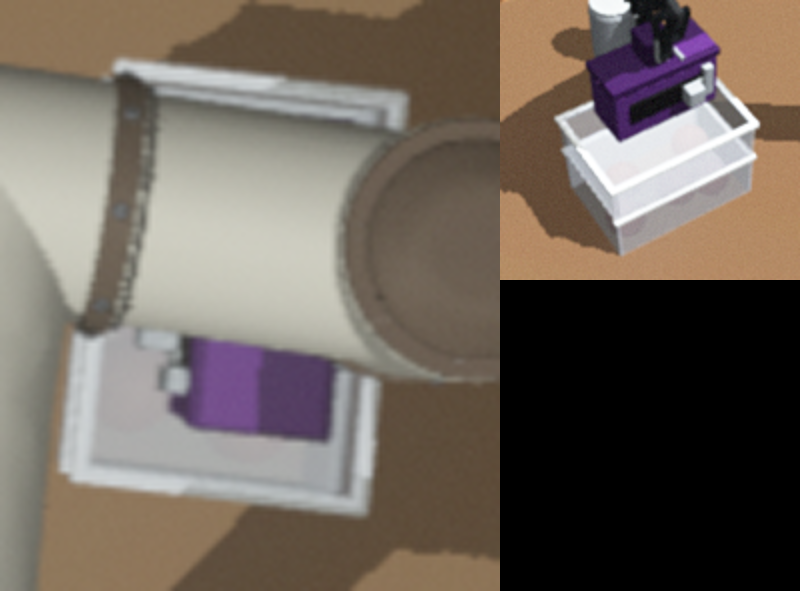

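View 12: box is parallel to the basket and inside its rim, with its visible catch beside the keeper. A last 6 mm sideways correction, then down in stages.

play_rows([
  [-0.005,0.005,0,0.006,0.01,0,0],
  [0,0.015,0,0,0,0,0],
  [0,0,0,0,0,0,0],
  [0,0,0,0,0,0,0],
])

```text
clock: 19.7
position: [576.3, -240.6, 217.3]
ee_rot: [0.523, 0.476, -0.477, -0.522]
contact_force: [0.5, -0.2, -4.2]
gripper_width: 39.1
```

Run:
```python
from h import *
go(577,-242,160,84.7)
```

```text
t 19.7 pos [ 576.3 -240.6  217.3] yaw 84.72 tilt 0.05 F [ 0.5 -0.2 -4.2] w 39.1
shift [-1.3 57.3 -0.8] ('wy', np.float64(0.0004)) tiltfix [ 0.0005  0.     -0.0007]
```

play_rows([
  [-0.001,0.012,-0.001,0,0,0,0],
  [0,0.012,0,0,0,0,0],
  [0,0.012,0,0,0,0,0],
  [0,0.008,0,0,0,0,0],
  [0,0,0,0,0,0,0],
])

```text
clock: 20.2
position: [576.9, -241.9, 169.5]
ee_rot: [0.523, 0.476, -0.477, -0.523]
contact_force: [-0.8, 0.1, -4.5]
gripper_width: 39.2
```

Run:
```python
from h import *
go(577,-242,144,84.7)
```

```text
t 20.2 pos [ 576.9 -241.9  169.5] yaw 84.7 tilt 0.04 F [-0.8  0.1 -4.5] w 39.2
shift [-0.1 25.5 -0.1] ('wy', np.float64(0.0001)) tiltfix [-0.0003 -0.     -0.0006]
```

play_rows([
  [0,0.008,0,0,0,0,0],
  [0,0.008,0,0,0,0,0],
  [0,0.005,0,0,0,0,0],
  [0,0,0,0,0,0,0],
])

```text
clock: 20.6
position: [577.3, -242.1, 146.8]
ee_rot: [0.523, 0.476, -0.477, -0.522]
contact_force: [0.1, 0.5, -6.3]
gripper_width: 39.2
```

play_rows([
  [0,0.002,0,0,0,0,0],
  [0,0.002,0,0,0,0,0],
  [0,0,0,0,0,0,0],
])

```text
clock: 20.9
position: [578.1, -242.4, 143.5]
ee_rot: [0.523, 0.477, -0.476, -0.521]
contact_force: [-0.0, -1.1, -5.4]
gripper_width: 39.0
```

play_rows([
  [0,0.002,0,0,0,0,0],
  [0,0.001,0,0,0,0,0],
  [0,0,0,0,0,0,0],
])

```text
clock: 21.2
position: [578.4, -242.5, 143.5]
ee_rot: [0.524, 0.477, -0.476, -0.521]
contact_force: [-1.7, -0.1, -5.3]
gripper_width: 38.9
```

play_rows([
  [0,0.002,0,0,0,0,0],
  [0,0,0,0,0,0,0],
])

```text
clock: 21.4
position: [578.5, -242.6, 143.5]
ee_rot: [0.524, 0.477, -0.476, -0.52]
contact_force: [-0.5, 0.8, -5.0]
gripper_width: 38.8
```

play_rows([
  [0,0.004,0,0,0,0,0],
  [0,0.003,0,0,0,0,0],
])

```text
clock: 21.6
position: [578.9, -242.9, 143.3]
ee_rot: [0.525, 0.478, -0.476, -0.519]
contact_force: [-4.4, 4.6, 9.7]
gripper_width: 39.2
```

Run:
```python
from h import *
go(577,-242,143,84.7)
```

```text
t 21.6 pos [ 578.9 -242.9  143.3] yaw 84.84 tilt 0.57 F [-4.4  4.6  9.7] w 39.2
shift [0.7 0.3 2. ] ('wy', np.float64(0.0024)) tiltfix [ 0.0087  0.     -0.0048]
```

Firm floor contact (+9.7 N up) at TCP 143.3, exactly the predicted height. Easing off, opening, withdrawing.

play_rows([
  [0,0,0,0.008,0,-0.005,0],
  [0,0,0,0,0,0,0.05],
  [0,0,0,0,0,0,0.085],
  [0,0,0,0,0,0,0.085],
  [0,0,0,0,0,0,0.085],
  [0,0,0,0,0,0,0.085],
  [0,0,0,0,0,0,0.085],
])

```text
clock: 22.3
position: [582.8, -244.8, 144.7]
ee_rot: [0.525, 0.479, -0.476, -0.518]
contact_force: [-0.6, -0.8, -0.6]
gripper_width: 85.0
```

play_rows([
  [0,-0.01,0,0,0,0,0.085],
  [0,-0.02,0,0,0,0,0.085],
  [0,-0.03,0,0,0,0,0.085],
  [0,-0.04,0,0,0,0,0.085],
  [0,-0.04,0,0,0,0,0.085],
  [0,0,0,0,0,0,0.085],
  [0,0,0,0,0,0,0.085],
])

```text
clock: 23.0
position: [581.2, -244.7, 293.7]
ee_rot: [0.526, 0.479, -0.476, -0.518]
contact_force: [0.8, -0.2, -0.6]
gripper_width: 84.8
```

Run:
```python
from h import *
go(577,-242,143,84.7)
s=read_state();p=np.array(s["position"]);g=get_image("wrist");cv2.imwrite("pics/end.png",g["color"][:,:,::-1])
im=cv2.cvtColor(g["color"],cv2.COLOR_RGB2HSV);m=((im[...,0]>125)&(im[...,0]<150)&(im[...,1]>90)).astype(np.uint8)
n,l,st,c=cv2.connectedComponentsWithStats(m);i=1+np.argmax(st[1:,4]);k=(l==i).astype(np.uint8)
h=cv2.findContours(k,cv2.RETR_EXTERNAL,cv2.CHAIN_APPROX_NONE)[0][0][:,0]
W=np.array([fish(g,q.astype(float),175)[:2] for q in h],np.float32)
print("lid at z175 if seated: centre,size,angle",cv2.minAreaRect(W))
m=((im[...,1]<30)&(im[...,2]>150)).astype(np.uint8);n,l,st,c=cv2.connectedComponentsWithStats(m)
for i in range(1,n):
    if 40<st[i,4]<3000: print(st[i],c[i].round(),fish(g,c[i],143)[:2])
```

```text
t 23.0 pos [ 581.2 -244.7  293.7] yaw 84.92 tilt 0.69 F [ 0.8 -0.2 -0.6] w 84.8
shift [  3.  150.7   6.1] ('wy', np.float64(0.0038)) tiltfix [ 0.011   0.     -0.0047]
lid at z175 if seated: centre,size,angle ((578.9771118164062, -243.97647094726562), (68.38052368164062, 154.03887939453125), 84.99064636230469)
[  57   98   52   61 2193] [ 80. 128.] [ 465.5 -490.4]
[293 186  72   6 432] [328. 188.] [ 559.5 -242.5]
[441 306  31  30 209] [455. 318.] [ 706.9 -119.9]
[171 337  19  25 192] [181. 349.] [ 723.3 -424.4]
[467 351  15  11  79] [472. 355.] [760.6 -94.7]
[ 282  396  156   28 1372] [383. 408.] [ 825.7 -199.5]
[226 409  39  15 367] [245. 414.] [ 824.  -368.2]
[ 122  421   58   54 2007] [150. 450.] [ 911.9 -539. ]
[482 421  26  27 234] [494. 436.] [916.  -38.8]
[474 451  18  13 123] [482. 458.] [963.3 -50.2]
```

Lid measured at z = 175: 68 × 154 mm (true 70 × 156), centre (579,−244), about 3 mm from the basket's centre, gripper clear. Letting it settle, then handing in.

play_rows([
  [0,0,0,0,0,0,0.085],
  [0,0,0,0,0,0,0.085],
  [0,0,0,0,0,0,0.085],
])

```text
clock: 23.35
position: [580.4, -244.9, 292.3]
ee_rot: [0.525, 0.478, -0.477, -0.518]
contact_force: [-0.4, 0.6, -0.3]
gripper_width: 84.8
```

```bash
python3 -c "
from bench import *
print(job_done())"
```

```text
the job is handed in; nothing more can be done
None
```

I slid both catches home at the prong, turning the box half round in between. I then lowered the box onto the upper basket's floor, released it and handed the job in at 23.4 s; the hand-in gives no verdict.

**Last checks**
- **Catches:** both slides ended at the predicted stop (13.5 and 15.5 mm against 15), with the force rising to about 5 N. A wrist picture taken while carrying the box put both within about 3 mm of home. I did not measure them again after the box was set down, because they blended with the white rims.
- **Placing:** I pressed the box down to a +9.7 N floor contact at the predicted height before opening the gripper. The released lid's centre measured about 3 mm from the basket's centre, and its size fitted a seated, level box. The fingers are about 150 mm above where they released.
- **Bystanders:** the arm stayed away from the mug, tin and paddle, but I did not measure their positions again.

**What failed or disagreed**
- **First grasp:** the gripper closed on nothing just above the lid's grip. Both cameras put the fingertips about 30–40 mm higher than the reported tool height. I went lower by the pictures and worked from heights relative to the grasp after that. I never found the cause of the offset.
- **Basket clearance:** the box dipped to about 6 mm above the rim on its way over the basket before I raised it; no contact force showed.

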